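# Tilt up an instrument's display and set its dial

## Task

Make the bench instrument ready for use: by the bar at its rear edge, raise the flat-lying display until the screen stands at 45 degrees to the top of the case (its hinge is stiff, it stays where it is left), then turn the big dial beside it until its pointer line is at the one long, broad mark on its scale. Leave the display and the dial set so, and do not shift the things lying around the instrument.

Things in the scene. Friction and masses are not known exactly. Their poses are not given: they have to be found in the camera images.
- instrument: cream case, fixed, 350 mm wide (y), 75 high, from x = -125 to 75 (right half to 110). Origin on the table, -x is its front (towards the robot), y left, z up. On its top: the display on the left half; on the right (y = -165 to -25) a wedge whose panel slopes 35 degrees, rising from x = -50, z = 74 to x = 56, z = 149. The dial sits square on that panel, centred at x = 7, y = -95, z = 114 mm
- display_hinge (a point): middle of the display's hinge line, along the instrument's y, at the display's near (front) edge: at x = -55, y = 85, z = 85 mm of the instrument. Axes as the instrument
- display (a joint): angle of the display above the case top, rad: 0 lying flat, grows as its rear edge is raised, up to 1.4. 45 degrees is 0.785. Stiff hinge (about 6 N at the bar); it stays where it is left
- display_bar (a point): middle of the display's pull bar: round dark steel, 10 mm thick, 100 mm long, parallel to the hinge and 165 mm from it, on two end rods. The display is a dark plate 125 (x) x 165 x 14 mm; 35 mm are free between its rear edge and the bar. Flat, the bar is 85 mm above the table, 35 mm behind the case, nothing under it. x from hinge to bar, y along the bar, z out of the screen
- dial (a joint): angle of the dial's pointer on its scale, rad: 0 when the pointer is straight up the slope, grows clockwise as seen looking onto the panel, from -2.2 to 2.2. The long mark is at 0.52; the short ones are 0.26 apart
- dial_grip (a point): point on the dial's axis, 32 mm out from the panel, in its grip: a black bar 62 mm long, 16 mm wide, from the 10 mm high round skirt (62 mm diameter) up to 43 mm out from the panel. x points along the bar to the pointer end (white line on that half only), z out of the panel along the axis
- dial_pointer (a point): outer end of the dial's white pointer line, on the grip's top edge, 31 mm from the axis, 43 mm out from the panel
- meter: loose bystander: grey handheld meter 170 x 82 x 34 mm lying flat left of the instrument; origin under its centre
- reel: loose bystander: steel reel 64 mm in diameter, 50 mm high, standing behind the instrument on the left; origin under its centre
- tray: loose bystander: grey parts tray 100 x 130 x 35 mm right of the instrument; origin under its centre
- screwdriver: loose bystander: screwdriver 180 mm long lying behind the instrument on the right; origin under its middle

How it is judged (in metres and radians):
On the way, in this order (a step that is already met when the one before it is completed fails the run):
1. the display stands still at about 45 degrees (value of joint display between 0.655 and 0.915 rad and velocity of joint display between -0.05 and 0.05 rad/s), for 0.3 s.
2. the dial's pointer is at the long mark, the display still at about 45 degrees (all of step 1 and value of joint dial between 0.39 and 0.65 rad and velocity of joint dial between -0.05 and 0.05 rad/s), for 0.2 s.
At the end, for the whole second after the job is handed in: the display rests at 45 degrees to the case top (within 7.4 degrees) and the dial's pointer is at the long mark (within 7.4 degrees), both let go and still (all of step 2); the robot touches nothing.
It fails at once if a thing lying around the instrument is shifted by more than 30 mm (distance of any of meter, reel, tray, screwdriver from where it was at the start of the episode above 0.03 m).
It also fails if it takes over 51 s, if anything falls off the work surface, if the arm or the gripper's body presses on something with over 40 N, if the wrist force passes 120 N, or if a joint passes its speed limit or range.

## Robot

A 7-joint arm with a two-finger parallel gripper is mounted at the origin on the work surface. World frame = base frame: x ahead of the robot, y to its left, z up, the work surface at z = 0. Lengths are in m, angles in degrees, forces in N, time in s.
With the tool pointing down it reaches from about 0.425 to 0.925 m from the base axis. Payload 6.8 kg.
Tool frame: the origin (TCP) lies midway between the tips of the shut fingers; the grasp point (between the pads) lies 19 mm behind it; z points along the fingers, y is the line along which they close (so a half turn about z gives the same grasp; the last joint's range is limited). The gripper opens to 85 mm and grips with 20 to 120 N. Pads are 22 mm wide; open, the fingers measure 114 mm over their backs; the gripper's body (76 mm by 85 mm) begins 54 mm behind the grasp point. The pads swing forward as they close: fully open they stand 13 mm farther back than shut.
Start: joints at [64.051, 27.33, 1.283, 89.118, -0.659, 63.558, -4.761], TCP at [0.228, -0.635, 0.231] pointing down, gripper open.
Joint ranges: [-169.35, 169.35], [-19.33, 120.38], [-80.79, 83.38], [13.8, 139.57], [-78.32, 258.32], [9.67, 109.79], [-169.56, 169.56]. Speed limits (degrees/s): [136.94, 136.94, 180, 180, 180, 180, 180].

## Interface

Orientations are given as [roll, pitch, yaw] about the fixed x, y, z axes, in that order (R = Rz(yaw) Ry(pitch) Rx(roll)).
In Python, from cell import r, eyes, models gives the robot as it stands.
- The arm moves only by the shell command python3 -m creep 'ROWS' [FORCE]. ROWS is JSON, a list of rows, each an object of numbers: "tx", "ty", "tz": the shift along the world's x, y, z each as a share of 0.2 m, from -1 to 1; "turn": the turn about the world's z as a share of 180 degrees, from -1 to 1; "fingers": the opening, from 0 (shut) to 1 (fully open). In form: [{"tx": .., "ty": .., "tz": .., "turn": .., "fingers": ..}, ...]. A call has 1 to 12 rows; each row shifts and turns the commanded pose from where the row before left it; what a row does not reach is not made up. A row lasts 1/10 s, in which the tool goes at most 50 mm and 8.59 degrees, less where a joint would pass 70% of its speed; a pose out of reach is approached as far as the arm can. A call with a number of a shift or a turn outside -1 to 1 is refused whole. A call with a gripper value outside its range is refused whole. The fingers move at their own pace and stop on an object; FORCE is the grip in N (left out, the last holds). Time passes only in rows, so rows that do not move let the fingers close. It gives the time, the measured TCP pose, the force, the opening and the grip force at its end, in the units of the state.
- r.sense(): the state, without advancing time (a new reading comes with each control period).
- eyes.capture(name): name is "side" or "top"; returns a dict with "img" (480x640x3 uint8, blue, green, red), "mtx" (3x3 intrinsics, pixels), "world_from_camera" (4x4, takes a point from camera to world coordinates). Camera axes: x right, y up, looking along -z (the intrinsics and any distortion apply to the point x, -y, -z); pixel columns grow to the right and rows downward; lengths in m; the calibration is good to about 2 mm. A picture is of the moment at which its call begins. There is no depth.
- r.finish_job(): hands the job in; it is judged then, once.
Trained networks look in a picture, given as the dict that the camera call returned (one of the last four; its "shot" number tells which), for a name from the list of things; names that differ only in an ending like _2 or _b are one class to them, and where a whole thing is asked for, a point or a joint stands for the part that bears it (a point fixed in the world has none). Each returns a list of dicts, best first, with "score" (0 to 1); they miss things now and then, are a little off and sometimes report something else, mostly with a low value. They report only what shows in the picture. A call takes as long as a camera call.
- models.look_for(query, picture): "uv" ([column, row] in pixels, amid what is visible of it).
- models.masks_of(query, picture): "pixels" (480x640 bool, what is visible of it) and "uv" ([column, row] in pixels, amid what is visible of it).
The state is a dict: "t": time; "joint_pos": joint angles; "qvel": joint speeds; "joint_torque": joint torques, N m; "eef_pos": TCP position; "tool_rot": TCP orientation; "contact_force": force on the tool from outside, world axes, zero at the start; "wrist_torque": the same for the moment, N m; "width": finger opening in m; "gripper_force": force on a finger pad.
Only numpy, scipy, OpenCV 4.12 (cv2) and the standard library are available. Lean on these libraries where they do the work, as an engineer would, in place of code of your own. Each camera call takes 0.05 s, during which the arm holds its last target. There are 200 camera calls.

## Working session

There is one attempt and no reset: what is moved stays moved. The work goes in short steps, Python scripts to look and compute and a shell command to move; the robot and the scene stay as the last step left them, time stands still between calls to the robot, and variables do not carry over. Pictures are saved under pics/ and viewed, at most 10 in all, crops included, and the job is handed in when it is done.

```bash
mkdir -p pics; cat > h.py <<'E'
import numpy as np,cv2
from cell import r,eyes,models
def ray(c,uv):
    K=np.array(c["mtx"]);T=np.array(c["world_from_camera"])
    d=np.linalg.inv(K)@[uv[0],uv[1],1.]; d=T[:3,:3]@(d*[1,-1,-1])
    return T[:3,3],d/np.linalg.norm(d)
def atz(c,uv,z):
    o,d=ray(c,uv); return o+d*(z-o[2])/d[2]
def proj(c,p):
    K=np.array(c["mtx"]);T=np.array(c["world_from_camera"])
    q=np.linalg.inv(T)@np.append(p,1); q=q[:3]*[1,-1,-1]; u=K@q; return u[:2]/u[2]
def tri(c1,u1,c2,u2):
    A=np.zeros((3,3));b=np.zeros(3)
    for c,u in((c1,u1),(c2,u2)):
        o,d=ray(c,u);M=np.eye(3)-np.outer(d,d);A+=M;b+=M@o
    return np.linalg.solve(A,b)
E
python3 - <<'E'
from h import *
s=r.sense();print(s["t"],s["eef_pos"],s["tool_rot"],s["width"])
C={n:eyes.capture(n) for n in("side","top")}
for n,c in C.items():
    cv2.imwrite(f"pics/{n}0.png",c["img"]); print(n,[k for k in c],np.round(c["world_from_camera"],2).tolist())
D={}
for q in["instrument","display_hinge","display_bar","dial_grip","dial_pointer","meter","reel","tray","screwdriver"]:
    for n,c in C.items():
        l=models.look_for(q,c); D[q,n]=l
        print(q,n,[(np.round(a["uv"],1).tolist(),round(a["score"],2)) for a in l[:2]])
    if D[q,"side"] and D[q,"top"]: print("   tri",tri(C["side"],D[q,"side"][0]["uv"],C["top"],D[q,"top"][0]["uv"]).round(3))
E
```

```text
0.0 [ 0.22793203 -0.63471087  0.23033592] [-1.79895496e+02  6.63099392e-03  1.97536629e+01] 0.0853083262293822
side ['img', 'mtx', 'world_from_camera', 'shot'] [[0.99, 0.08, -0.1, 0.51], [-0.13, 0.5, -0.85, -0.82], [-0.01, 0.86, 0.51, 0.64], [0.0, 0.0, 0.0, 1.0]]
top ['img', 'mtx', 'world_from_camera', 'shot'] [[0.01, 0.98, -0.18, 0.36], [-1.0, 0.01, -0.01, 0.05], [-0.0, 0.18, 0.98, 1.4], [0.0, 0.0, 0.0, 1.0]]
instrument side [([277.8, 283.6], 0.76), ([293.1, 384.6], 0.43)]
instrument top [([302.8, 286.7], 0.76)]
   tri [0.505 0.075 0.021]
display_hinge side [([274.9, 286.0], 0.91), ([277.3, 264.4], 0.56)]
display_hinge top [([302.6, 287.2], 0.74)]
   tri [0.502 0.075 0.016]
display_bar side [([288.2, 231.1], 0.9), ([277.1, 264.9], 0.71)]
display_bar top [([260.4, 268.3], 0.68)]
   tri [0.537 0.167 0.091]
dial_grip side [([275.7, 263.3], 0.96)]
dial_grip top [([343.2, 281.4], 0.59)]
   tri [ 0.505 -0.013  0.127]
dial_pointer side [([277.7, 262.9], 0.61)]
dial_pointer top [([343.0, 281.8], 0.71)]
   tri [ 0.507 -0.013  0.127]
meter side [([258.5, 214.8], 0.9)]
meter top [([180.0, 296.8], 0.68)]
   tri [0.474 0.352 0.041]
reel side [([350.6, 228.8], 0.87)]
reel top [([214.0, 213.0], 0.77)]
   tri [0.686 0.287 0.016]
tray side [([294.2, 385.0], 0.72)]
tray top [([422.9, 284.8], 0.89)]
   tri [ 0.516 -0.203  0.011]
screwdriver side [([368.9, 330.7], 0.75)]
screwdriver top [([375.3, 215.9], 0.78)]
   tri [ 0.669 -0.094  0.018]
```

View pics/side0.png

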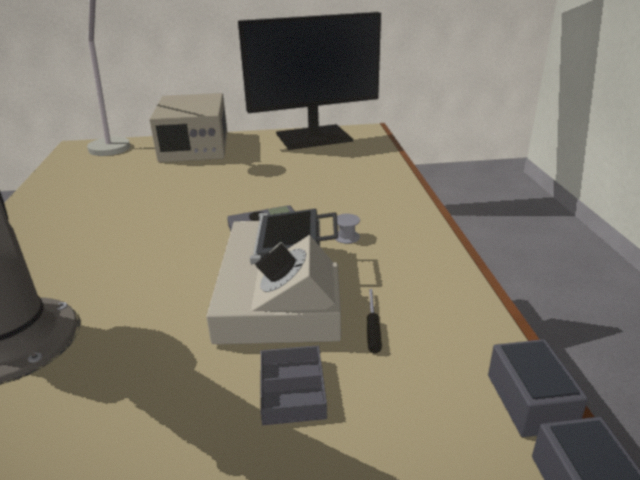

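View pics/top0.png

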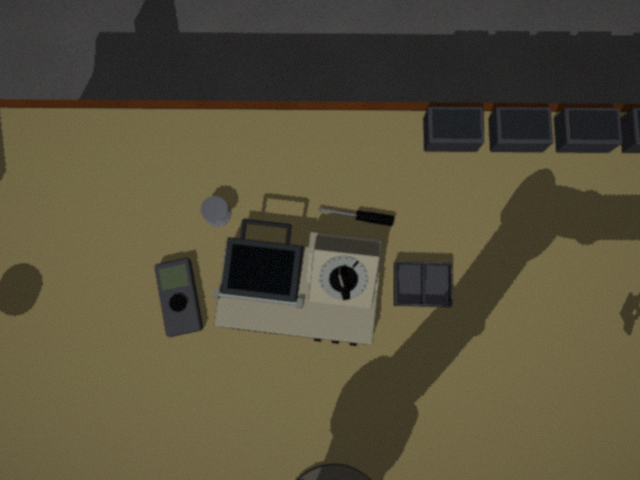

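```bash
python3 - <<'E'
from h import *
a=cv2.imread("pics/top0.png")[190:350,205:405]; b=cv2.imread("pics/side0.png")[200:350,205:405]
cv2.imwrite("pics/topc.png",cv2.resize(cv2.convertScaleAbs(a,alpha=1.6),None,fx=3.75,fy=3.75,interpolation=2))
cv2.imwrite("pics/sidec.png",cv2.resize(cv2.convertScaleAbs(b,alpha=1.4),None,fx=4,fy=4,interpolation=2))
E
```

```text
(no output)
```

View pics/topc.png

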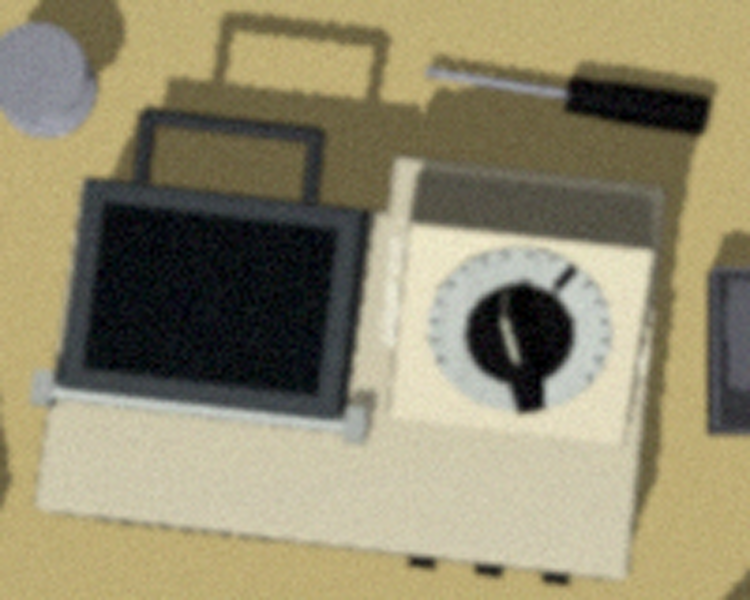

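View pics/sidec.png

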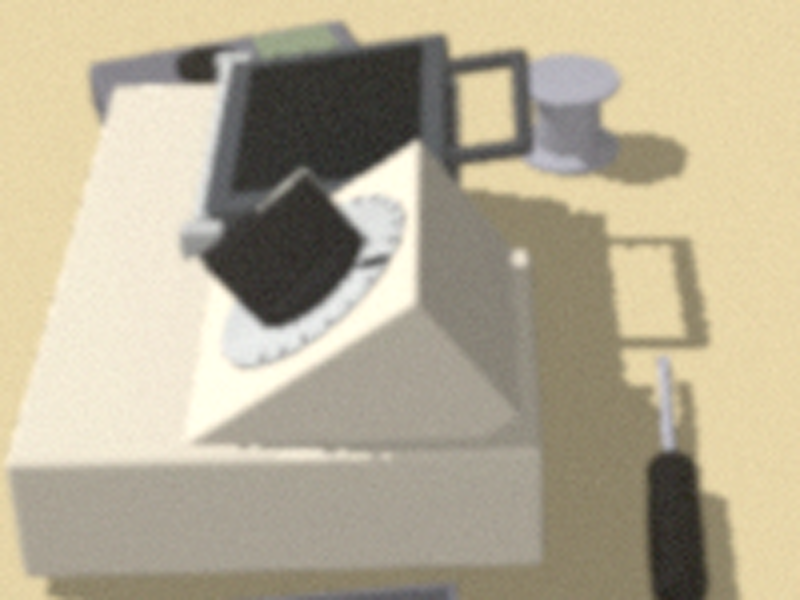

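```bash
cat > fit.py <<'E'
from h import *
from scipy.optimize import least_squares
C={n:eyes.capture(n) for n in("side","top")}
P=[((-125,175,75),"top",38,512),((-125,-175,75),"top",628,578),((110,135,85),"top",147,117),((110,35,85),"top",318,132),
((56,-25,149),"top",412,226),((56,-165,149),"top",655,250),((-50,-25,74),"top",390,418),((-50,-165,74),"top",622,440),
((-125,-175,75),"side",12,468),((-125,-175,0),"side",28,577),((56,-165,149),"side",418,305),((56,-25,149),"side",418,140),
((110,-175,0),"side",543,562),((110,-175,75),"side",541,447),((-125,175,75),"side",115,85)]
def uv(n,a,b): return np.array([a,b])/3.75+[205,190] if n=="top" else np.array([a,b])/4+[205,200]
def W(p,q):
    c,s=np.cos(p[2]),np.sin(p[2]); q=np.array(q)/1000
    return np.array([p[0]+c*q[0]-s*q[1],p[1]+s*q[0]+c*q[1],q[2]])
f=lambda p:np.concatenate([proj(C[n],W(p,q))-uv(n,a,b) for q,n,a,b in P])
s=least_squares(f,[.5,.07,-.1],loss="soft_l1");p=s.x
print(p,np.degrees(p[2]));print(f(p).reshape(-1,2).round(1).tolist())
np.save("pose.npy",p)
for t in np.radians([0,15,30,45,49]): print("bar",W(p,(-55+165*np.cos(t),85,85+165*np.sin(t))).round(4))
S=np.radians(35);up=np.array([np.cos(S),0,np.sin(S)]);n=np.array([-np.sin(S),0,np.cos(S)])
g=np.array([7,-95,114])+32*n;print("grip",W(p,g))
for th in np.arange(-.6,.7,.1):
    d=np.cos(th)*up+np.sin(th)*np.array([0,-1,0])
    a,b=[proj(C["top"],W(p,np.array([7,-95,114])+43*n+k*d)) for k in(0,31)]
    print(round(th,2),((a-[205,190])*3.75).round(),((b-[205,190])*3.75).round())
E
python3 fit.py
```

```text
[ 0.51984189  0.08048712 -0.10167649] -5.8256338867090784
[[-1.2, -1.7], [0.8, -1.4], [1.3, 0.3], [0.0, 1.1], [-1.1, -2.4], [0.1, -1.6], [-0.4, -0.7], [1.0, 0.5], [-2.4, -1.4], [-0.8, 4.2], [-0.9, -2.2], [-0.4, -1.9], [0.5, 4.0], [0.8, -0.0], [-1.5, -0.9]]
bar [0.6379 0.1539 0.085 ]
bar [0.6323 0.1545 0.1277]
bar [0.6159 0.1561 0.1675]
bar [0.5898 0.1588 0.2017]
bar [0.5814 0.1596 0.2095]
grip [ 0.49890346 -0.01286975  0.14021287]
-0.6 [518. 360.] [492. 316.]
-0.5 [518. 360.] [497. 314.]
-0.4 [518. 360.] [502. 313.]
-0.3 [518. 360.] [508. 311.]
-0.2 [518. 360.] [513. 311.]
-0.1 [518. 360.] [519. 311.]
-0.0 [518. 360.] [524. 311.]
0.1 [518. 360.] [530. 312.]
0.2 [518. 360.] [535. 313.]
0.3 [518. 360.] [541. 315.]
0.4 [518. 360.] [546. 317.]
0.5 [518. 360.] [551. 320.]
0.6 [518. 360.] [555. 323.]
```

```bash
sed -i 's/^((110,-175,0),"side",543,562),//; s/((-125,-175,0),"side",28,577),//' fit.py; python3 fit.py | head -8
python3 -m creep '[{"tx":0.085,"ty":0.164,"tz":0.02,"turn":0.015,"fingers":0.4},{"tx":0.085,"ty":0.164,"tz":0.02,"turn":0.015,"fingers":0.4},{"tx":0.085,"ty":0.164,"tz":0.02,"turn":0.015,"fingers":0.4},{"tx":0.085,"ty":0.164,"tz":0.02,"turn":0.015,"fingers":0.4},{"tx":0.085,"ty":0.164,"tz":0.02,"turn":0.015,"fingers":0.4},{"tx":0.085,"ty":0.164,"tz":0.02,"turn":0.015,"fingers":0.4},{"tx":0.085,"ty":0.164,"tz":0.02,"turn":0.015,"fingers":0.4},{"tx":0.085,"ty":0.164,"tz":0.02,"turn":0.015,"fingers":0.4},{"tx":0.085,"ty":0.164,"tz":0.02,"turn":0.015,"fingers":0.4},{"tx":0.085,"ty":0.164,"tz":0.02,"turn":0.015,"fingers":0.4},{"tx":0.085,"ty":0.164,"tz":0.02,"turn":0.015,"fingers":0.4},{"tx":0.085,"ty":0.164,"tz":0.02,"turn":0.015,"fingers":0.4}]' 40
```

```text
[ 0.51961831  0.07977404 -0.10135003] -5.806928715976563
[[-0.9, -1.6], [1.2, -1.4], [1.6, 0.4], [0.3, 1.2], [-0.8, -2.3], [0.4, -1.5], [-0.1, -0.6], [1.3, 0.5], [-2.5, -1.1], [-0.9, -1.9], [-0.5, -1.7], [0.8, 0.2], [-1.6, -0.7]]
bar [0.6377 0.1532 0.085 ]
bar [0.6321 0.1538 0.1277]
bar [0.6157 0.1554 0.1675]
bar [0.5896 0.1581 0.2017]
bar [0.5812 0.159  0.2095]
grip [ 0.49871035 -0.01358966  0.14021287]
t: 2.4
eef_pos: [0.4327, -0.2404, 0.2798]
tool_rot: [180.0, 0.0, 52.3]
contact_force: [0.7, -0.5, 0.2]
width: 0.0342
gripper_force: 0.0
```

```bash
python3 -m creep '[{"tx":0.086,"ty":0.164,"turn":0.0148,"fingers":0.38},{"tx":0.086,"ty":0.164,"turn":0.0148,"fingers":0.38},{"tx":0.086,"ty":0.164,"turn":0.0148,"fingers":0.38},{"tx":0.086,"ty":0.164,"turn":0.0148,"fingers":0.38},{"tx":0.086,"ty":0.164,"turn":0.0148,"fingers":0.38},{"tx":0.086,"ty":0.164,"turn":0.0148,"fingers":0.38},{"tx":0.086,"ty":0.164,"turn":0.0148,"fingers":0.38},{"tx":0.086,"ty":0.164,"turn":0.0148,"fingers":0.38},{"tx":0.086,"ty":0.164,"turn":0.0148,"fingers":0.38},{"tx":0.086,"ty":0.164,"turn":0.0148,"fingers":0.38},{"tx":0.086,"ty":0.164,"turn":0.0148,"fingers":0.38},{"tx":0.086,"ty":0.164,"turn":0.0148,"fingers":0.38}]'
python3 -m creep '[{"tz":-0.16},{"tz":-0.16},{"tz":-0.16},{"tz":-0.16},{"tz":-0.08},{"tz":-0.04},{}]'
python3 - <<'E'
from h import *
c=eyes.capture("side");cv2.imwrite("pics/s1.png",cv2.resize(c["img"][120:300,205:445],None,fx=3.2,fy=3.2))
E
```

```text
schema error: expected keys tx, ty, tz, turn, fingers
schema error: expected keys tx, ty, tz, turn, fingers
```

View pics/s1.png

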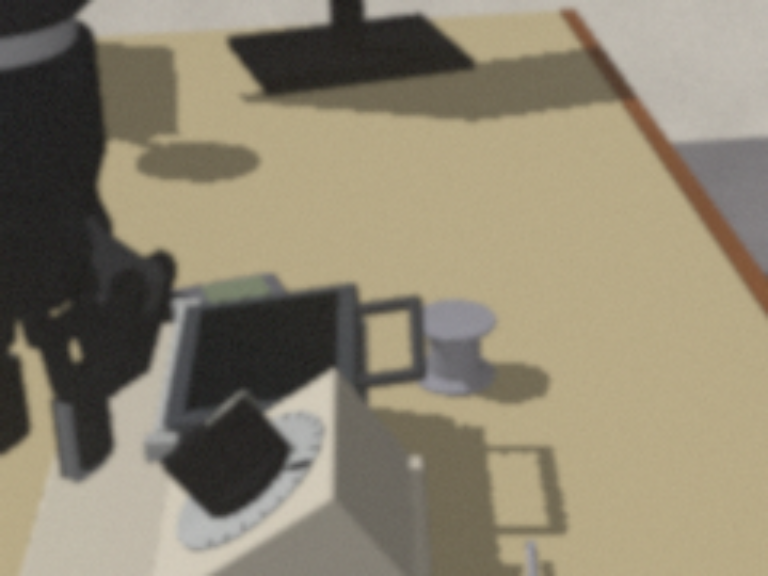

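The arm has not moved: every row needs all its keys. The bar is clear at around (415,340) in the crop. I'll resend the rows.

```bash
python3 -m creep '[{"tx":0.086,"ty":0.164,"tz":0,"turn":0.0148,"fingers":0.38},{"tx":0.086,"ty":0.164,"tz":0,"turn":0.0148,"fingers":0.38},{"tx":0.086,"ty":0.164,"tz":0,"turn":0.0148,"fingers":0.38},{"tx":0.086,"ty":0.164,"tz":0,"turn":0.0148,"fingers":0.38},{"tx":0.086,"ty":0.164,"tz":0,"turn":0.0148,"fingers":0.38},{"tx":0.086,"ty":0.164,"tz":0,"turn":0.0148,"fingers":0.38},{"tx":0.086,"ty":0.164,"tz":0,"turn":0.0148,"fingers":0.38},{"tx":0.086,"ty":0.164,"tz":0,"turn":0.0148,"fingers":0.38},{"tx":0.086,"ty":0.164,"tz":0,"turn":0.0148,"fingers":0.38},{"tx":0.086,"ty":0.164,"tz":0,"turn":0.0148,"fingers":0.38},{"tx":0.086,"ty":0.164,"tz":0,"turn":0.0148,"fingers":0.38},{"tx":0.086,"ty":0.164,"tz":0,"turn":0.0148,"fingers":0.38}]'
python3 -m creep '[{"tx":0,"ty":0,"tz":-0.18,"turn":0,"fingers":0.38},{"tx":0,"ty":0,"tz":-0.18,"turn":0,"fingers":0.38},{"tx":0,"ty":0,"tz":-0.18,"turn":0,"fingers":0.38},{"tx":0,"ty":0,"tz":-0.14,"turn":0,"fingers":0.38},{"tx":0,"ty":0,"tz":0,"turn":0,"fingers":0.38}]'
python3 - <<'E'
from h import *
c=eyes.capture("side");cv2.imwrite("pics/s2.png",cv2.resize(c["img"][120:300,205:445],None,fx=3.2,fy=3.2))
E
```

```text
t: 3.65
eef_pos: [0.6393, 0.1528, 0.2793]
tool_rot: [180.0, 0.0, 84.2]
contact_force: [0.7, -0.7, -0.1]
width: 0.0321
gripper_force: 0.0
t: 4.15
eef_pos: [0.6359, 0.1503, 0.1388]
tool_rot: [-179.6, 0.2, 84.1]
contact_force: [-0.5, -0.3, 0.9]
width: 0.0323
gripper_force: 0.0
```

View pics/s2.png

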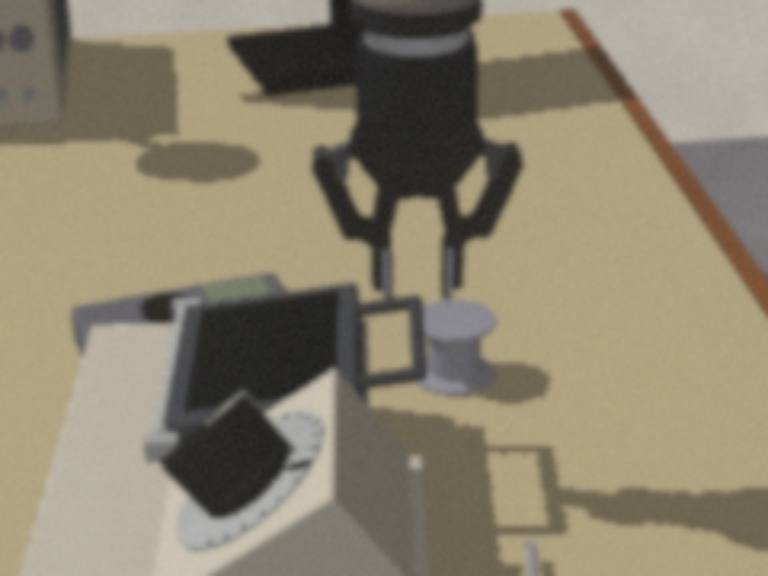

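Fingers at columns 385 and 450 straddle the bar (415); the reel is clear. Next I descend and grip.

```bash
python3 -m creep '[{"tx":0,"ty":0,"tz":-0.1,"turn":0,"fingers":0.38},{"tx":0,"ty":0,"tz":-0.1,"turn":0,"fingers":0.38},{"tx":0,"ty":0,"tz":-0.08,"turn":0,"fingers":0.38},{"tx":0,"ty":0,"tz":-0.04,"turn":0,"fingers":0.38},{"tx":0,"ty":0,"tz":0,"turn":0,"fingers":0.38},{"tx":0,"ty":0,"tz":0,"turn":0,"fingers":0.38}]'
python3 -m creep '[{"tx":0,"ty":0,"tz":0,"turn":0,"fingers":0},{"tx":0,"ty":0,"tz":0,"turn":0,"fingers":0},{"tx":0,"ty":0,"tz":0,"turn":0,"fingers":0},{"tx":0,"ty":0,"tz":0,"turn":0,"fingers":0},{"tx":0,"ty":0,"tz":0,"turn":0,"fingers":0},{"tx":0,"ty":0,"tz":0,"turn":0,"fingers":0}]' 40
```

```text
t: 4.8
eef_pos: [0.6392, 0.1522, 0.0803]
tool_rot: [179.9, -0.0, 84.1]
contact_force: [0.2, 0.7, 0.0]
width: 0.0322
gripper_force: 0.0
t: 5.4
eef_pos: [0.6362, 0.1525, 0.0793]
tool_rot: [-179.8, 0.0, 84.2]
contact_force: [-6.5, 0.1, 1.6]
width: 0.0087
gripper_force: 38.9
```

```bash
python3 -m creep '[{"tx":-0.013,"ty":0,"tz":0,"turn":0,"fingers":0.35},{"tx":0,"ty":0,"tz":0,"turn":0,"fingers":0.35},{"tx":0,"ty":0,"tz":0,"turn":0,"fingers":0.35},{"tx":0,"ty":0,"tz":-0.035,"turn":0,"fingers":0.35},{"tx":0,"ty":0,"tz":0,"turn":0,"fingers":0},{"tx":0,"ty":0,"tz":0,"turn":0,"fingers":0},{"tx":0,"ty":0,"tz":0,"turn":0,"fingers":0},{"tx":0,"ty":0,"tz":0,"turn":0,"fingers":0},{"tx":0,"ty":0,"tz":0,"turn":0,"fingers":0},{"tx":0,"ty":0,"tz":0,"turn":0,"fingers":0}]' 45
```

```text
t: 6.4
eef_pos: [0.636, 0.1515, 0.0721]
tool_rot: [-180.0, 0.0, 84.1]
contact_force: [3.0, 0.6, -6.0]
width: 0.0084
gripper_force: 43.6
```

```bash
python3 -m creep '[{"tx":0,"ty":0,"tz":0.036,"turn":0,"fingers":0},{"tx":-0.003,"ty":0,"tz":0.036,"turn":0,"fingers":0},{"tx":-0.004,"ty":0,"tz":0.036,"turn":0,"fingers":0},{"tx":-0.006,"ty":0.001,"tz":0.036,"turn":0,"fingers":0},{"tx":-0.007,"ty":0.001,"tz":0.035,"turn":0,"fingers":0},{"tx":-0.009,"ty":0.001,"tz":0.035,"turn":0,"fingers":0},{"tx":-0.01,"ty":0.001,"tz":0.034,"turn":0,"fingers":0},{"tx":-0.011,"ty":0.001,"tz":0.034,"turn":0,"fingers":0},{"tx":-0.013,"ty":0.001,"tz":0.033,"turn":0,"fingers":0},{"tx":-0.014,"ty":0.001,"tz":0.033,"turn":0,"fingers":0}]' 60
```

```text
t: 7.4
eef_pos: [0.6131, 0.1539, 0.1389]
tool_rot: [-179.2, 0.2, 84.3]
contact_force: [-14.9, 2.3, -16.8]
width: 0.0082
gripper_force: 58.0
```

```bash
python3 -m creep '[{"tx":-0.016,"ty":0.002,"tz":0.032,"turn":0,"fingers":0},{"tx":-0.017,"ty":0.002,"tz":0.032,"turn":0,"fingers":0},{"tx":-0.019,"ty":0.002,"tz":0.031,"turn":0,"fingers":0},{"tx":-0.02,"ty":0.002,"tz":0.03,"turn":0,"fingers":0},{"tx":-0.021,"ty":0.002,"tz":0.029,"turn":0,"fingers":0},{"tx":-0.022,"ty":0.002,"tz":0.028,"turn":0,"fingers":0},{"tx":-0.024,"ty":0.002,"tz":0.027,"turn":0,"fingers":0},{"tx":-0.025,"ty":0.002,"tz":0.026,"turn":0,"fingers":0},{"tx":0,"ty":0,"tz":0,"turn":0,"fingers":0},{"tx":0,"ty":0,"tz":0,"turn":0,"fingers":0},{"tx":0,"ty":0,"tz":0,"turn":0,"fingers":0},{"tx":0,"ty":0,"tz":0,"turn":0,"fingers":0}]'
python3 - <<'E'
from h import *
c=eyes.capture("side");cv2.imwrite("pics/s3.png",cv2.resize(c["img"][120:300,205:445],None,fx=3.2,fy=3.2))
E
```

```text
t: 8.6
eef_pos: [0.576, 0.1578, 0.1833]
tool_rot: [-178.7, 0.3, 84.4]
contact_force: [-21.6, 4.7, -20.1]
width: 0.0086
gripper_force: 58.8
```

View pics/s3.png

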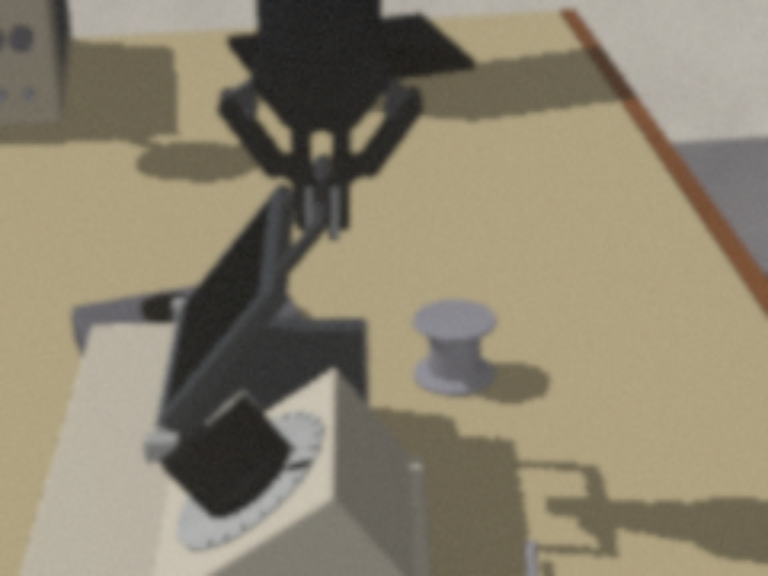

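The display is up: its plate edge runs from (160,430) to (285,200), and the near bar end is at about (320,168). I'll relieve the radial pull and compare the angle with the model.

```bash
python3 -m creep '[{"tx":-0.02,"ty":0,"tz":-0.015,"turn":0,"fingers":0},{"tx":-0.02,"ty":0,"tz":-0.015,"turn":0,"fingers":0},{"tx":0,"ty":0,"tz":0,"turn":0,"fingers":0},{"tx":0,"ty":0,"tz":0,"turn":0,"fingers":0}]'
cat > ang.py <<'E'
import sys
from h import *
p=np.load("pose.npy")
def W(q):
    c,s=np.cos(p[2]),np.sin(p[2]); q=np.array(q)/1000
    return np.array([p[0]+c*q[0]-s*q[1],p[1]+s*q[0]+c*q[1],q[2]])
c=eyes.capture("side");cv2.imwrite(sys.argv[1],cv2.resize(c["img"][120:300,205:445],None,fx=3.2,fy=3.2))
for a in range(36,58,3):
    t=np.radians(a);f=lambda r,y,h=0:((proj(c,W((-55+r*np.cos(t)-h*np.sin(t),y,85+r*np.sin(t)+h*np.cos(t))))-[205,120])*3.2).round().tolist()
    print(a,"bar near",f(165,35),"plate near",f(125,2.5),"far",f(125,167.5))
E
python3 ang.py pics/s4.png
```

```text
t: 9.05
eef_pos: [0.5767, 0.1579, 0.1829]
tool_rot: [-179.7, 0.0, 84.2]
contact_force: [-7.6, 2.2, -6.3]
width: 0.0083
gripper_force: 60.0
36 bar near [368.0, 267.0] plate near [316.0, 327.0] far [319.0, 214.0]
39 bar near [359.0, 258.0] plate near [309.0, 320.0] far [313.0, 207.0]
42 bar near [350.0, 248.0] plate near [302.0, 313.0] far [307.0, 201.0]
45 bar near [340.0, 239.0] plate near [294.0, 306.0] far [300.0, 195.0]
48 bar near [329.0, 231.0] plate near [286.0, 300.0] far [293.0, 189.0]
51 bar near [318.0, 223.0] plate near [277.0, 293.0] far [285.0, 183.0]
54 bar near [306.0, 215.0] plate near [268.0, 288.0] far [278.0, 178.0]
57 bar near [294.0, 208.0] plate near [259.0, 282.0] far [269.0, 173.0]
```

View pics/s4.png

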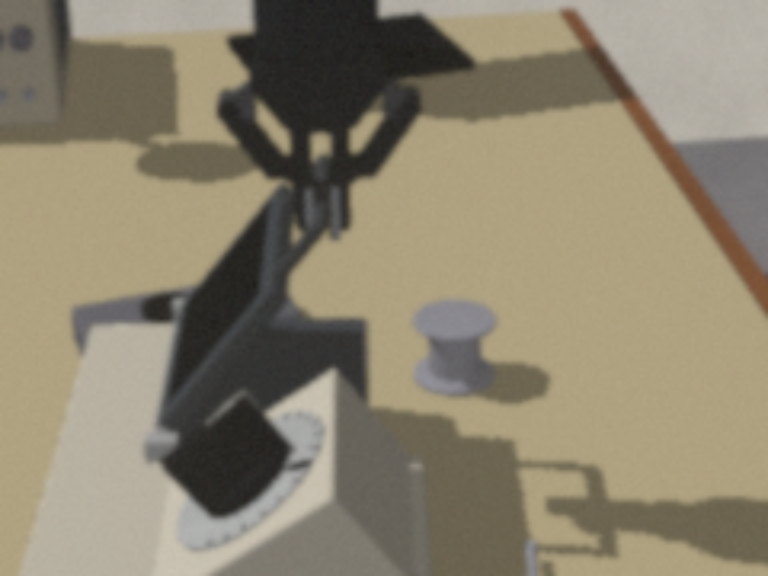

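```bash
python3 -m creep '[{"tx":0,"ty":0,"tz":0,"turn":0,"fingers":0.2},{"tx":0,"ty":0,"tz":0,"turn":0,"fingers":0.2},{"tx":0,"ty":0,"tz":0,"turn":0,"fingers":0.2},{"tx":0,"ty":0,"tz":0,"turn":0,"fingers":0.2},{"tx":0,"ty":0,"tz":0.02,"turn":0,"fingers":0.2},{"tx":0,"ty":0,"tz":0.03,"turn":0,"fingers":0.2},{"tx":0,"ty":0,"tz":0.05,"turn":0,"fingers":0.2},{"tx":0,"ty":0,"tz":0.08,"turn":0,"fingers":0.2},{"tx":0,"ty":0,"tz":0.12,"turn":0,"fingers":0.2},{"tx":0,"ty":0,"tz":0.12,"turn":0,"fingers":0.2},{"tx":0,"ty":0,"tz":0.12,"turn":0,"fingers":0.2},{"tx":0,"ty":0,"tz":0,"turn":0,"fingers":0.2}]'
python3 ang.py pics/s5.png >/dev/null
```

```text
t: 10.3
eef_pos: [0.5817, 0.1577, 0.2961]
tool_rot: [179.6, -0.2, 84.1]
contact_force: [0.9, 0.8, 0.6]
width: 0.0169
gripper_force: 0.0
```

View pics/s5.png

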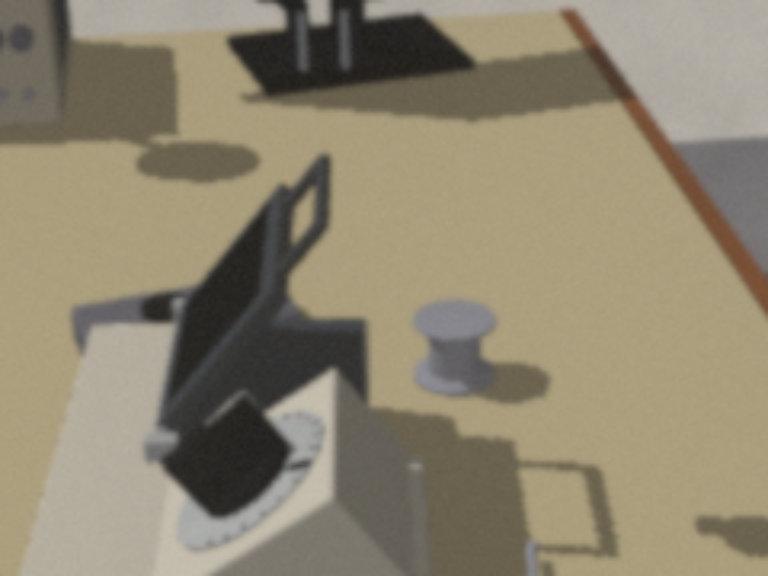

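Bar ends at (323,227) and (325,160) show the display standing free at about 49°. I'll move over to the dial, then check the angle numerically with both cameras.

```bash
python3 -m creep '[{"tx":-0.0346,"ty":-0.0714,"tz":0,"turn":-0.0306,"fingers":0.4},{"tx":-0.0346,"ty":-0.0714,"tz":0,"turn":-0.0306,"fingers":0.4},{"tx":-0.0346,"ty":-0.0714,"tz":0,"turn":-0.0306,"fingers":0.4},{"tx":-0.0346,"ty":-0.0714,"tz":0,"turn":-0.0306,"fingers":0.4},{"tx":-0.0346,"ty":-0.0714,"tz":0,"turn":-0.0306,"fingers":0.4},{"tx":-0.0346,"ty":-0.0714,"tz":0,"turn":-0.0306,"fingers":0.4},{"tx":-0.0346,"ty":-0.0714,"tz":0,"turn":-0.0306,"fingers":0.4},{"tx":-0.0346,"ty":-0.0714,"tz":0,"turn":-0.0306,"fingers":0.4},{"tx":-0.0346,"ty":-0.0714,"tz":0,"turn":-0.0306,"fingers":0.4},{"tx":-0.0346,"ty":-0.0714,"tz":0,"turn":-0.0306,"fingers":0.4},{"tx":-0.0346,"ty":-0.0714,"tz":0,"turn":-0.0306,"fingers":0.4},{"tx":-0.0346,"ty":-0.0714,"tz":0,"turn":-0.0306,"fingers":0.4}]'
python3 - <<'E'
from h import *
p=np.load("pose.npy")
def W(q):
    c,s=np.cos(p[2]),np.sin(p[2]); q=np.array(q)/1000
    return np.array([p[0]+c*q[0]-s*q[1],p[1]+s*q[0]+c*q[1],q[2]])
C={n:eyes.capture(n) for n in("side","top")}
def B(a,y,r=165): t=np.radians(a); return W((-55+r*np.cos(t),y,85+r*np.sin(t)))
print("flat model near/far outer side",proj(C["side"],B(0,35,170)),proj(C["side"],B(0,135,170)),"obs 337.5,239.5  336.7,212.5")
near=np.array([323,227])/3.2+[205,120];far=np.array([325,160])/3.2+[205,120]
for a in(42,45,48,51): print(a,proj(C["side"],B(a,35)).round(1),proj(C["side"],B(a,135)).round(1),"obs",near.round(1),far.round(1),"top bar row",proj(C["top"],B(a,85,170)).round(1))
for n in C:
  for m in models.masks_of("display_bar",C[n])[:2]:
    ys,xs=np.where(m["pixels"]);print(n,m["score"],xs.min(),xs.max(),ys.min(),ys.max(),len(xs), "at min row cols",xs[ys<=ys.min()+1].min(),xs[ys<=ys.min()+1].max())
g=cv2.cvtColor(C["top"]["img"],6)
for cc in(255,260,265,270): print(cc,g[225:262,cc].tolist())
E
```

```text
t: 11.55
eef_pos: [0.4959, -0.0155, 0.2905]
tool_rot: [-180.0, 0.1, 17.8]
contact_force: [-0.0, 0.2, 0.5]
width: 0.0341
gripper_force: 0.0
flat model near/far outer side [338.60941436 245.08627761] [336.65698133 222.20991702] obs 337.5,239.5  336.7,212.5
42 [314.2 197.6] [314.1 177.2] obs [305.9 190.9] [306.6 170. ] top bar row [261.3 230.7]
45 [311.1 194.7] [311.2 174.5] obs [305.9 190.9] [306.6 170. ] top bar row [260.7 233. ]
48 [307.8 192.1] [308.1 172. ] obs [305.9 190.9] [306.6 170. ] top bar row [260.  235.5]
51 [304.3 189.5] [304.9 169.6] obs [305.9 190.9] [306.6 170. ] top bar row [259.3 238.3]
side 0.62 254 308 168 254 1781 at min row cols 304 308
side 0.34 229 297 210 226 277 at min row cols 252 263
top 0.7 218 297 236 304 4001 at min row cols 232 250
255 [65, 65, 60, 67, 64, 62, 64, 60, 63, 64, 69, 68, 60, 40, 25, 37, 40, 35, 27, 24, 23, 23, 23, 20, 19, 19, 22, 23, 21, 24, 19, 25, 34, 38, 37, 41, 37]
260 [66, 64, 65, 63, 63, 67, 68, 64, 65, 66, 65, 64, 64, 44, 31, 34, 39, 37, 33, 21, 20, 22, 20, 17, 23, 24, 25, 23, 20, 24, 23, 19, 23, 39, 38, 36, 39]
265 [67, 71, 66, 66, 65, 66, 63, 66, 68, 64, 64, 67, 66, 60, 40, 31, 35, 40, 38, 27, 25, 21, 23, 21, 25, 22, 22, 25, 26, 19, 19, 22, 22, 34, 40, 38, 38]
270 [64, 66, 66, 63, 64, 61, 69, 62, 68, 67, 64, 66, 66, 61, 51, 41, 32, 38, 38, 33, 28, 25, 23, 26, 23, 22, 21, 25, 19, 25, 19, 14, 21, 30, 37, 38, 44]
```

Both cameras give about 50°, too near the 52.4° limit. I'll go back and press the bar down about 10 mm with shut fingers.

```bash
python3 -m creep '[{"tx":0.041,"ty":0.0789,"tz":0,"turn":0.0335,"fingers":0},{"tx":0.041,"ty":0.0789,"tz":0,"turn":0.0335,"fingers":0},{"tx":0.041,"ty":0.0789,"tz":0,"turn":0.0335,"fingers":0},{"tx":0.041,"ty":0.0789,"tz":0,"turn":0.0335,"fingers":0},{"tx":0.041,"ty":0.0789,"tz":0,"turn":0.0335,"fingers":0},{"tx":0.041,"ty":0.0789,"tz":0,"turn":0.0335,"fingers":0},{"tx":0.041,"ty":0.0789,"tz":0,"turn":0.0335,"fingers":0},{"tx":0.041,"ty":0.0789,"tz":0,"turn":0.0335,"fingers":0},{"tx":0.041,"ty":0.0789,"tz":0,"turn":0.0335,"fingers":0},{"tx":0.041,"ty":0.0789,"tz":0,"turn":0.0335,"fingers":0},{"tx":0.041,"ty":0.0789,"tz":0,"turn":0.0335,"fingers":0},{"tx":0,"ty":0,"tz":-0.1,"turn":0,"fingers":0}]'
python3 -m creep '[{"tx":0,"ty":0,"tz":-0.1,"turn":0,"fingers":0},{"tx":0,"ty":0,"tz":-0.1,"turn":0,"fingers":0},{"tx":0,"ty":0,"tz":-0.05,"turn":0,"fingers":0},{"tx":0,"ty":0,"tz":0,"turn":0,"fingers":0},{"tx":0,"ty":0,"tz":0,"turn":0,"fingers":0}]'
```

```text
t: 12.95
eef_pos: [0.5886, 0.164, 0.273]
tool_rot: [179.8, -0.3, 84.9]
contact_force: [0.4, -0.4, -0.8]
width: 0.0002
gripper_force: 0.0
t: 13.45
eef_pos: [0.5872, 0.1595, 0.2215]
tool_rot: [180.0, -0.0, 84.4]
contact_force: [0.3, 0.1, -0.1]
width: -0.0001
gripper_force: 0.0
```

Now down about 15 mm to z ≈ 0.206.

```bash
python3 -m creep '[{"tx":0,"ty":0,"tz":-0.025,"turn":0,"fingers":0},{"tx":0,"ty":0,"tz":-0.025,"turn":0,"fingers":0},{"tx":0,"ty":0,"tz":0,"turn":0,"fingers":0}]'
python3 -m creep '[{"tx":0,"ty":0,"tz":-0.02,"turn":0,"fingers":0},{"tx":0,"ty":0,"tz":-0.01,"turn":0,"fingers":0},{"tx":0,"ty":0,"tz":0,"turn":0,"fingers":0},{"tx":0,"ty":0,"tz":0,"turn":0,"fingers":0}]'
python3 - <<'E'
from h import *
p=np.load("pose.npy")
c=eyes.capture("side")
for m in models.masks_of("display_bar",c)[:1]:
    ys,xs=np.where(m["pixels"]);print(m["score"],xs.max(),ys.min(),len(xs))
g=cv2.cvtColor(c["img"],6)
for rr in(182,185,188,191,194): print(rr,g[rr,295:320].tolist())
E
```

```text
t: 13.75
eef_pos: [0.5884, 0.1589, 0.2116]
tool_rot: [179.8, -0.1, 84.3]
contact_force: [5.4, 1.0, -0.6]
width: -0.0005
gripper_force: 3.1
t: 14.15
eef_pos: [0.5917, 0.1587, 0.2084]
tool_rot: [179.4, -0.2, 84.3]
contact_force: [8.9, -1.4, 10.3]
width: -0.0003
gripper_force: 7.2
0.62 309 173 1754
182 [63, 67, 63, 58, 61, 88, 118, 142, 150, 133, 99, 75, 65, 61, 74, 93, 99, 94, 95, 108, 122, 142, 156, 159, 158]
185 [56, 53, 63, 96, 133, 154, 159, 160, 154, 132, 92, 73, 65, 69, 104, 141, 157, 160, 158, 162, 159, 161, 159, 162, 160]
188 [57, 63, 88, 130, 154, 160, 162, 158, 153, 130, 92, 74, 66, 68, 104, 140, 157, 159, 158, 159, 161, 160, 159, 159, 160]
191 [54, 67, 102, 137, 156, 161, 158, 149, 126, 96, 74, 63, 59, 77, 122, 153, 159, 161, 160, 161, 159, 158, 160, 160, 161]
194 [53, 71, 114, 145, 150, 140, 112, 81, 61, 57, 55, 67, 100, 134, 155, 160, 160, 159, 162, 160, 159, 161, 159, 161, 162]
```

```bash
python3 -m creep '[{"tx":0,"ty":0,"tz":-0.015,"turn":0,"fingers":0},{"tx":0,"ty":0,"tz":-0.015,"turn":0,"fingers":0},{"tx":0,"ty":0,"tz":-0.01,"turn":0,"fingers":0},{"tx":0,"ty":0,"tz":0,"turn":0,"fingers":0},{"tx":0,"ty":0,"tz":0,"turn":0,"fingers":0}]'
python3 - <<'E'
from h import *
c=eyes.capture("side")
for m in models.masks_of("display_bar",c)[:1]:
    ys,xs=np.where(m["pixels"]);print(m["score"],xs.max(),ys.min(),len(xs))
g=cv2.cvtColor(c["img"],6)
for rr in(182,185,188,191,194,197): print(rr,g[rr,295:320].tolist())
E
```

```text
t: 14.75
eef_pos: [0.5966, 0.1582, 0.2037]
tool_rot: [178.8, -0.3, 84.1]
contact_force: [16.0, -3.3, 19.3]
width: 0.0
gripper_force: 10.4
0.8 312 173 1884
182 [71, 65, 60, 69, 74, 70, 60, 58, 70, 97, 127, 138, 124, 88, 67, 59, 66, 84, 91, 80, 63, 79, 100, 111, 127]
185 [69, 64, 63, 61, 58, 66, 86, 117, 145, 155, 158, 151, 124, 89, 69, 64, 74, 107, 130, 133, 130, 135, 143, 146, 156]
188 [71, 57, 55, 60, 94, 130, 154, 156, 161, 160, 157, 144, 112, 82, 69, 66, 81, 125, 152, 161, 160, 159, 160, 160, 160]
191 [67, 57, 55, 65, 105, 143, 156, 159, 159, 159, 159, 143, 113, 82, 70, 64, 82, 123, 154, 162, 160, 161, 159, 162, 162]
194 [64, 57, 57, 73, 120, 152, 158, 160, 153, 145, 120, 95, 70, 57, 58, 67, 99, 137, 157, 161, 160, 161, 159, 160, 161]
197 [60, 57, 58, 80, 123, 147, 142, 119, 92, 71, 64, 59, 63, 88, 120, 144, 155, 162, 160, 161, 160, 161, 159, 160, 159]
```

The bar is at column ≈ 309.8, about 45–46°. I'll retract and return to the dial.

```bash
python3 -m creep '[{"tx":0,"ty":0,"tz":0.03,"turn":0,"fingers":0},{"tx":0,"ty":0,"tz":0.06,"turn":0,"fingers":0},{"tx":0,"ty":0,"tz":0.12,"turn":0,"fingers":0},{"tx":0,"ty":0,"tz":0.12,"turn":0,"fingers":0},{"tx":0,"ty":0,"tz":0.12,"turn":0,"fingers":0.2}]'
python3 -m creep '[{"tx":-0.037,"ty":-0.0715,"tz":0,"turn":-0.0306,"fingers":0.45},{"tx":-0.037,"ty":-0.0715,"tz":0,"turn":-0.0306,"fingers":0.45},{"tx":-0.037,"ty":-0.0715,"tz":0,"turn":-0.0306,"fingers":0.45},{"tx":-0.037,"ty":-0.0715,"tz":0,"turn":-0.0306,"fingers":0.45},{"tx":-0.037,"ty":-0.0715,"tz":0,"turn":-0.0306,"fingers":0.45},{"tx":-0.037,"ty":-0.0715,"tz":0,"turn":-0.0306,"fingers":0.45},{"tx":-0.037,"ty":-0.0715,"tz":0,"turn":-0.0306,"fingers":0.45},{"tx":-0.037,"ty":-0.0715,"tz":0,"turn":-0.0306,"fingers":0.45},{"tx":-0.037,"ty":-0.0715,"tz":0,"turn":-0.0306,"fingers":0.45},{"tx":-0.037,"ty":-0.0715,"tz":0,"turn":-0.0306,"fingers":0.45},{"tx":-0.037,"ty":-0.0715,"tz":0,"turn":-0.0306,"fingers":0.45},{"tx":-0.037,"ty":-0.0715,"tz":0,"turn":-0.0306,"fingers":0.45}]'
python3 -m creep '[{"tx":0,"ty":0,"tz":0,"turn":0,"fingers":0.4},{"tx":0,"ty":0,"tz":0,"turn":0,"fingers":0.4}]'
python3 - <<'E'
from h import *
C={n:eyes.capture(n) for n in("side","top")}
g=cv2.cvtColor(C["top"]["img"],6)
for cc in(255,260,265): print(cc,g[225:245,cc].tolist())
g=cv2.cvtColor(C["side"]["img"],6)
for rr in(188,191): print(rr,g[rr,295:320].tolist())
E
```

```text
t: 15.35
eef_pos: [0.586, 0.1586, 0.2873]
tool_rot: [-179.9, 0.0, 84.4]
contact_force: [0.6, 0.8, 0.7]
width: 0.0131
gripper_force: 0.0
t: 16.55
eef_pos: [0.4969, -0.0133, 0.2866]
tool_rot: [-180.0, 0.1, 18.0]
contact_force: [0.3, -0.2, -0.1]
width: 0.0384
gripper_force: 0.0
t: 16.75
eef_pos: [0.4978, -0.0124, 0.2868]
tool_rot: [-180.0, 0.0, 18.4]
contact_force: [0.3, 0.0, 0.2]
width: 0.0342
gripper_force: 0.0
255 [65, 62, 69, 65, 65, 63, 66, 67, 64, 64, 62, 64, 46, 34, 33, 37, 34, 32, 23, 20]
260 [68, 64, 64, 64, 65, 64, 65, 64, 67, 65, 67, 62, 57, 43, 32, 34, 37, 32, 26, 30]
265 [65, 65, 66, 64, 63, 66, 66, 63, 66, 66, 65, 64, 59, 47, 34, 36, 35, 37, 28, 23]
188 [57, 76, 123, 154, 160, 161, 160, 154, 132, 94, 72, 66, 69, 103, 141, 158, 159, 160, 159, 161, 159, 158, 161, 158, 159]
191 [58, 81, 126, 153, 159, 155, 141, 118, 87, 66, 60, 55, 73, 113, 147, 158, 160, 158, 160, 160, 160, 161, 161, 160, 160]
```

The top and side views show it sprang back to about 49.5°: the tip stuck to the bar and dragged it back on release. I'll repeat, moving along the arc so that no sideways force builds up.

```bash
python3 -m creep '[{"tx":0.0374,"ty":0.0782,"tz":0,"turn":0.0333,"fingers":0},{"tx":0.0374,"ty":0.0782,"tz":0,"turn":0.0333,"fingers":0},{"tx":0.0374,"ty":0.0782,"tz":0,"turn":0.0333,"fingers":0},{"tx":0.0374,"ty":0.0782,"tz":0,"turn":0.0333,"fingers":0},{"tx":0.0374,"ty":0.0782,"tz":0,"turn":0.0333,"fingers":0},{"tx":0.0374,"ty":0.0782,"tz":0,"turn":0.0333,"fingers":0},{"tx":0.0374,"ty":0.0782,"tz":0,"turn":0.0333,"fingers":0},{"tx":0.0374,"ty":0.0782,"tz":0,"turn":0.0333,"fingers":0},{"tx":0.0374,"ty":0.0782,"tz":0,"turn":0.0333,"fingers":0},{"tx":0.0374,"ty":0.0782,"tz":0,"turn":0.0333,"fingers":0},{"tx":0.0374,"ty":0.0782,"tz":0,"turn":0.0333,"fingers":0},{"tx":0,"ty":0,"tz":0,"turn":0,"fingers":0}]'
python3 -m creep '[{"tx":0,"ty":0,"tz":-0.12,"turn":0,"fingers":0},{"tx":0,"ty":0,"tz":-0.12,"turn":0,"fingers":0},{"tx":0,"ty":0,"tz":-0.09,"turn":0,"fingers":0},{"tx":0,"ty":0,"tz":-0.02,"turn":0,"fingers":0},{"tx":0.015,"ty":0,"tz":-0.015,"turn":0,"fingers":0},{"tx":0.015,"ty":0,"tz":-0.015,"turn":0,"fingers":0},{"tx":0.018,"ty":0,"tz":-0.015,"turn":0,"fingers":0},{"tx":0.018,"ty":0,"tz":-0.013,"turn":0,"fingers":0},{"tx":0,"ty":0,"tz":0,"turn":0,"fingers":0},{"tx":0,"ty":0,"tz":0,"turn":0,"fingers":0}]'
cat > bar.py <<'E'
from h import *
g=cv2.cvtColor(eyes.capture("side")["img"],6)
for rr in(188,191): print(rr,g[rr,295:320].tolist())
E
python3 bar.py
```

```text
t: 18.05
eef_pos: [0.5804, 0.1629, 0.2866]
tool_rot: [-179.9, -0.2, 84.6]
contact_force: [-0.2, 0.2, 0.1]
width: -0.0
gripper_force: 0.0
t: 19.05
eef_pos: [0.5938, 0.1595, 0.2051]
tool_rot: [180.0, -0.0, 84.2]
contact_force: [0.6, 0.0, -0.3]
width: -0.0002
gripper_force: 0.0
188 [77, 74, 72, 64, 57, 54, 61, 87, 118, 142, 155, 158, 159, 160, 152, 125, 89, 69, 66, 83, 120, 156, 160, 161, 158]
191 [79, 74, 70, 61, 52, 63, 95, 136, 157, 161, 159, 160, 161, 156, 143, 113, 84, 69, 64, 81, 123, 153, 160, 159, 162]
```

Contact force is zero and the bar is at column ≈ 312.6, so about 43°. I'll lift away and check.

```bash
python3 -m creep '[{"tx":0,"ty":0,"tz":0.08,"turn":0,"fingers":0},{"tx":0,"ty":0,"tz":0.11,"turn":0,"fingers":0},{"tx":0,"ty":0,"tz":0.11,"turn":0,"fingers":0},{"tx":0,"ty":0,"tz":0.11,"turn":0,"fingers":0.2}]'
python3 -m creep '[{"tx":-0.0394,"ty":-0.0722,"tz":0,"turn":-0.0306,"fingers":0.4},{"tx":-0.0394,"ty":-0.0722,"tz":0,"turn":-0.0306,"fingers":0.4},{"tx":-0.0394,"ty":-0.0722,"tz":0,"turn":-0.0306,"fingers":0.4},{"tx":-0.0394,"ty":-0.0722,"tz":0,"turn":-0.0306,"fingers":0.4},{"tx":-0.0394,"ty":-0.0722,"tz":0,"turn":-0.0306,"fingers":0.4},{"tx":-0.0394,"ty":-0.0722,"tz":0,"turn":-0.0306,"fingers":0.4},{"tx":-0.0394,"ty":-0.0722,"tz":0,"turn":-0.0306,"fingers":0.4},{"tx":-0.0394,"ty":-0.0722,"tz":0,"turn":-0.0306,"fingers":0.4},{"tx":-0.0394,"ty":-0.0722,"tz":0,"turn":-0.0306,"fingers":0.4},{"tx":-0.0394,"ty":-0.0722,"tz":0,"turn":-0.0306,"fingers":0.4},{"tx":-0.0394,"ty":-0.0722,"tz":0,"turn":-0.0306,"fingers":0.4},{"tx":-0.0394,"ty":-0.0722,"tz":0,"turn":-0.0306,"fingers":0.4}]'
python3 -m creep '[{"tx":0,"ty":0,"tz":0,"turn":0,"fingers":0.4}]'
python3 bar.py; python3 - <<'E'
from h import *
c=eyes.capture("top");g=cv2.cvtColor(c["img"],6)
for cc in(255,260,265): print(cc,g[222:242,cc].tolist())
E
```

```text
t: 19.5
eef_pos: [0.5936, 0.1596, 0.2895]
tool_rot: [179.9, -0.0, 84.2]
contact_force: [-0.2, -0.7, 0.3]
width: 0.0133
gripper_force: 0.0
t: 20.7
eef_pos: [0.4989, -0.0142, 0.2886]
tool_rot: [180.0, -0.1, 17.9]
contact_force: [-0.6, -0.2, 0.1]
width: 0.0343
gripper_force: 0.0
t: 20.8
eef_pos: [0.4986, -0.0158, 0.2884]
tool_rot: [179.9, -0.0, 17.9]
contact_force: [0.6, -0.4, 0.1]
width: 0.0339
gripper_force: 0.0
188 [71, 75, 67, 63, 58, 56, 62, 87, 119, 144, 153, 159, 159, 160, 152, 125, 89, 72, 65, 85, 124, 154, 160, 159, 160]
191 [75, 76, 68, 57, 52, 64, 96, 136, 155, 159, 158, 160, 159, 159, 144, 114, 84, 66, 62, 79, 125, 152, 159, 162, 160]
255 [65, 66, 64, 65, 66, 66, 62, 66, 69, 58, 46, 32, 34, 39, 39, 55, 62, 63, 50, 33]
260 [62, 67, 66, 64, 64, 68, 66, 69, 66, 63, 51, 40, 30, 41, 40, 42, 55, 61, 54, 38]
265 [65, 66, 67, 68, 63, 65, 66, 64, 70, 61, 59, 45, 30, 32, 40, 39, 49, 58, 60, 50]
```

Display is at about 44°. Now I descend onto the dial grip.

```bash
python3 -m creep '[{"tx":0,"ty":0,"tz":-0.2,"turn":0,"fingers":0.4},{"tx":0,"ty":0,"tz":-0.2,"turn":0,"fingers":0.4},{"tx":0,"ty":0,"tz":-0.15,"turn":0,"fingers":0.4},{"tx":0,"ty":0,"tz":-0.1,"turn":0,"fingers":0.4},{"tx":0,"ty":0,"tz":-0.07,"turn":0,"fingers":0.4},{"tx":0,"ty":0,"tz":-0.06,"turn":0,"fingers":0.4},{"tx":0,"ty":0,"tz":0,"turn":0,"fingers":0.4},{"tx":0,"ty":0,"tz":0,"turn":0,"fingers":0.4}]'
python3 -m creep '[{"tx":0,"ty":0,"tz":0,"turn":0,"fingers":0},{"tx":0,"ty":0,"tz":0,"turn":0,"fingers":0},{"tx":0,"ty":0,"tz":0,"turn":0,"fingers":0},{"tx":0,"ty":0,"tz":0,"turn":0,"fingers":0},{"tx":0,"ty":0,"tz":0,"turn":0,"fingers":0}]' 20
```

```text
t: 21.7
eef_pos: [0.4996, -0.0135, 0.1317]
tool_rot: [-180.0, -0.0, 18.2]
contact_force: [-0.2, -0.7, 0.6]
width: 0.0344
gripper_force: 0.0
t: 22.2
eef_pos: [0.4996, -0.0126, 0.1325]
tool_rot: [-180.0, -0.1, 18.2]
contact_force: [-1.7, 5.1, 3.8]
width: 0.02
gripper_force: 19.3
```

```bash
python3 -m creep '[{"tx":0,"ty":0,"tz":0,"turn":-0.0273,"fingers":0},{"tx":0,"ty":0,"tz":0,"turn":-0.0273,"fingers":0},{"tx":0,"ty":0,"tz":0,"turn":-0.0273,"fingers":0},{"tx":0,"ty":0,"tz":0,"turn":-0.0273,"fingers":0},{"tx":0,"ty":0,"tz":0,"turn":-0.0273,"fingers":0},{"tx":0,"ty":0,"tz":0,"turn":-0.0273,"fingers":0},{"tx":0,"ty":0,"tz":0,"turn":-0.0273,"fingers":0},{"tx":0,"ty":0,"tz":0,"turn":-0.0273,"fingers":0},{"tx":0,"ty":0,"tz":0,"turn":-0.0273,"fingers":0},{"tx":0,"ty":0,"tz":0,"turn":-0.0273,"fingers":0},{"tx":0,"ty":0,"tz":0,"turn":-0.0273,"fingers":0},{"tx":0,"ty":0,"tz":0,"turn":-0.0273,"fingers":0}]' 30
python3 -m creep '[{"tx":0,"ty":0,"tz":0,"turn":0,"fingers":0},{"tx":0,"ty":0,"tz":0,"turn":0,"fingers":0},{"tx":0,"ty":0,"tz":0,"turn":0,"fingers":0}]'
```

```text
t: 23.4
eef_pos: [0.4983, -0.0128, 0.1336]
tool_rot: [-180.0, 0.0, -40.8]
contact_force: [-15.2, 0.2, 23.6]
width: 0.0162
gripper_force: 148.7
t: 23.7
eef_pos: [0.4983, -0.0128, 0.1336]
tool_rot: [-180.0, 0.0, -40.6]
contact_force: [-14.4, 0.3, 22.4]
width: 0.0158
gripper_force: 145.8
```

```bash
python3 -m creep '[{"tx":0,"ty":0,"tz":0,"turn":0,"fingers":0.4},{"tx":0,"ty":0,"tz":0,"turn":0,"fingers":0.4},{"tx":0,"ty":0,"tz":0,"turn":0,"fingers":0.4},{"tx":0,"ty":0,"tz":0,"turn":0,"fingers":0.4},{"tx":0,"ty":0,"tz":0.03,"turn":0,"fingers":0.4},{"tx":0,"ty":0,"tz":0.07,"turn":0,"fingers":0.4},{"tx":0,"ty":0,"tz":0.15,"turn":0,"fingers":0.4},{"tx":0,"ty":0,"tz":0.2,"turn":0,"fingers":0.4},{"tx":0,"ty":0,"tz":0.2,"turn":0,"fingers":0.4},{"tx":0,"ty":0,"tz":0.2,"turn":0,"fingers":0.4}]'
python3 -m creep '[{"tx":-0.1,"ty":-0.2,"tz":0,"turn":0,"fingers":0.4},{"tx":-0.1,"ty":-0.2,"tz":0,"turn":0,"fingers":0.4},{"tx":-0.1,"ty":-0.2,"tz":0,"turn":0,"fingers":0.4},{"tx":-0.1,"ty":-0.2,"tz":0,"turn":0,"fingers":0.4},{"tx":-0.05,"ty":-0.2,"tz":0,"turn":0,"fingers":0.4},{"tx":0,"ty":-0.2,"tz":0,"turn":0,"fingers":0.4},{"tx":0,"ty":-0.2,"tz":0,"turn":0,"fingers":0.4}]'
python3 - <<'E'
from h import *
c=eyes.capture("top"); s=eyes.capture("side")
a=cv2.resize(cv2.convertScaleAbs(c["img"][225:345,210:400],alpha=1.6),None,fx=4.2,fy=4.2,interpolation=2)
cv2.imwrite("pics/t9.png",a)
p=np.load("pose.npy")
def W(q):
    cc,ss=np.cos(p[2]),np.sin(p[2]); q=np.array(q)/1000
    return np.array([p[0]+cc*q[0]-ss*q[1],p[1]+ss*q[0]+cc*q[1],q[2]])
S=np.radians(35);up=np.array([np.cos(S),0,np.sin(S)]);n=np.array([-np.sin(S),0,np.cos(S)])
for th in np.arange(.2,.91,.1):
    d=np.cos(th)*up+np.sin(th)*np.array([0,-1,0])
    print(round(th,2),*[((proj(c,W(np.array([7,-95,114])+43*n+k*d))-[210,225])*4.2).round() for k in(-31,0,31)])
for pic in(c,s): print([(m["uv"],m["score"]) for m in models.look_for("dial_pointer",pic)[:2]])
E
```

```text
t: 24.7
eef_pos: [0.4987, -0.0142, 0.3033]
tool_rot: [-180.0, -0.0, -40.9]
contact_force: [0.9, 0.2, -0.0]
width: 0.0343
gripper_force: 0.0
t: 25.4
eef_pos: [0.4084, -0.2958, 0.302]
tool_rot: [-180.0, -0.1, -40.9]
contact_force: [0.8, -0.1, 0.2]
width: 0.034
gripper_force: 0.0
0.2 [542. 308.] [561. 257.] [580. 204.]
0.3 [536. 306.] [561. 257.] [586. 206.]
0.4 [531. 304.] [561. 257.] [592. 209.]
0.5 [526. 301.] [561. 257.] [597. 212.]
0.6 [521. 298.] [561. 257.] [602. 215.]
0.7 [516. 294.] [561. 257.] [607. 219.]
0.8 [512. 290.] [561. 257.] [611. 223.]
0.9 [509. 285.] [561. 257.] [614. 228.]
[([342.7, 284.6], 0.9)]
[([279.2, 265.2], 0.87), ([346.8, 226.6], 0.7)]
```

View pics/t9.png

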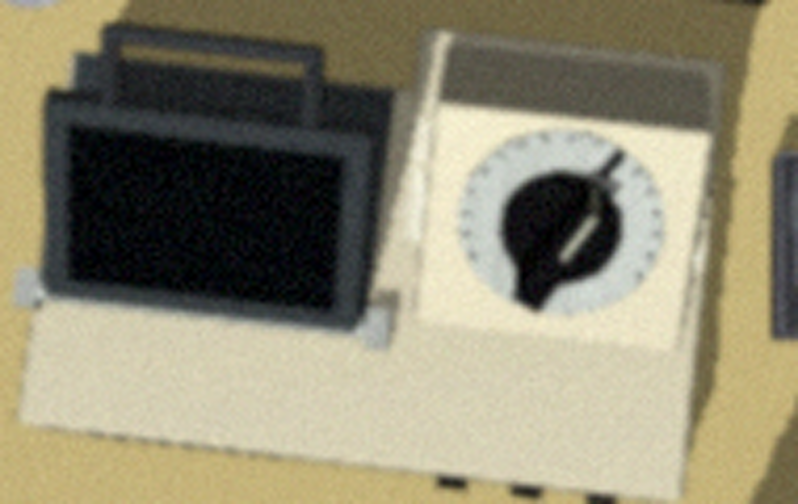

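The pointer line runs from (562,262) to (598,214), straight at the long mark at (615,158), which the model puts at about 0.5 rad. The display stands raised, and the robot is clear. I'm handing in.

```bash
python3 -c "
from cell import r
print(r.finish_job())"
```

```text
the job is handed in; nothing more can be done
None
```

I handed the job in at about 25 s with the display at about 44° and the dial's pointer at about 0.5 rad, on the long mark (both measured from the camera images). The arm was clear, and nothing touched the loose things as far as I saw; their positions were not measured again. The hand-in returned no verdict.

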